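Clamp a tin on the one-handed opening board

ROBOT

A 6-joint arm with a two-finger parallel gripper is mounted at the origin on a cart in front of the work surface, level with it; the furniture and walls round the work are solid. World frame = base frame: x ahead of the robot, y to its left, z up, the work surface at z = 0. Lengths are in m, angles in rad, forces in N, time in s.
With the tool pointing down it reaches from about 0.275 to 0.825 m from the base axis. Payload 4.9 kg.
Tool frame: the origin (TCP) lies midway between the tips of the shut fingers; the grasp point (between the pads) lies 19 mm behind it (bot.grip_depth is the distance from the TCP to the grasp point, in m); y points along the fingers, x is the direction in which the jaws open and shut, and the axes are right-handed (so a half turn about y gives the same grasp; the last joint's range is limited). The gripper opens to 85 mm and grips with 20 to 120 N. Pads are 22 mm wide; open, the fingers measure 114 mm over their backs; the gripper's body (76 mm by 85 mm) begins 54 mm behind the grasp point. The pads swing forward as they close: fully open they stand 13 mm farther back than shut.
Start: joints at [1.21, 0.326, -0.193, 1.052, 0, 1.437], TCP at [0.124, 0.536, 0.231] pointing down, gripper open.
Joint ranges: [-2.65, 2.65], [-0.97, 1.79], [-1.3, 1.35], [-1.93, 2.1], [-1.47, 1.37], [-3.14, 3.14]. Speed limits (rad/s): [2.57, 2.57, 3.14, 3.14, 3.14, 3.14].

INTERFACE

Orientations are given as a unit quaternion [w, x, y, z].
In Python, from cell import bot gives the robot as it stands. Calls block until the motion is done:
- bot.move_pose(position, orientation): joint-space move of the TCP to a pose.
- bot.move_linear(position, speed=0.15, rotation=None, until_force=None): straight line of the TCP; rotation=None keeps the orientation; speed is the mean speed in m/s. With until_force (N) it stops when the force on the tool has changed by that much, and returns True; else False.
- bot.goto_joints(angles): joint-space move.
- bot.set_gripper(opening, grasp_force=None): opening from 0.0 (shut) to 1.0 (fully open); grasp_force is the grip in N (None keeps the last); returns when the fingers have stopped.
- bot.wait(seconds).
- bot.solve_ik(position, orientation): joint angles nearest the present ones, or None.
- bot.camera(name): name is "scene" or "top" or "wrist"; returns the picture (420x560x3 uint8, red, green, blue); there is no depth.
- bot.calibration(name): a dict with "mtx" (3x3 intrinsics, pixels), "extrinsics" (4x4, takes a point from world to camera coordinates); the wrist camera has in their place "hand_eye" (4x4, takes a point from camera to tool coordinates, whose origin is the TCP and whose axes are the tool frame's). Camera axes: x right, y down, z forward; pixel columns grow to the right and rows downward; lengths in m; the calibration is good to about 2 mm. A picture is of the moment at which its call begins: read the wrist's pose just before it. calibration takes no time and is no camera call.
A pose or a line that the arm cannot do raises bot.PlanningError and nothing moves.
- bot.close_job(): hands the job in, once; it reports no verdict.
Trained networks look in the newest picture that a camera, given by its name, has taken for a name from the list of things; names that differ only in an ending like _2 or _b are one class to them, and where a whole thing is asked for, a point or a joint stands for the part that bears it (a point fixed in the world has none). Each returns a list of dicts, best first, with "confidence" (0 to 1); they miss things now and then, are a little off and sometimes report something else, mostly with a low value. They report only what shows in the picture. A call takes as long as a camera call. They do not tell look-alikes from the thing itself.
- bot.search_frame(camera, thing): "bbox" ([left, top, width, height] in pixels, round what is visible of it).
Readings, each from a call of its own:
- bot.read_clock(): time.
- bot.read_joint_positions(): joint angles.
- bot.read_joint_vel(): joint speeds.
- bot.read_joint_efforts(): joint torques, N m.
- bot.read_position(): TCP position.
- bot.read_tool_rot(): TCP orientation.
- bot.read_ft_force(): force on the tool from outside, world axes, zero at the start.
- bot.read_moment(): the same for the moment, N m.
- bot.read_gripper_width(): opening from 0.0 (shut) to 1.0 (fully open).
Only numpy, scipy, OpenCV 4.12 (cv2) and the standard library are available. Lean on these libraries where they do the work, as an engineer would, in place of code of your own. Each camera call takes 0.05 s, during which the arm holds its last target.

TASK

Get the tin ready for opening: push the taller of the two tins along the wooden clamp board until it is fully home in the V-shaped stop, then flip the clamp's black-handled lever over past its middle so that it snaps down onto the tin and holds it by itself. Only push with the fingertips, do not lift the tin, and leave the flat tin, the cup and the jar standing where they are.

Things in the scene. Friction and masses are not known exactly. Their poses are not given: they have to be found in the camera images.
- clamp_board: Fixed wooden board, 270 x 270 mm, turned a little; origin at the centre of its underside, upper face 18 mm above. x points away from the robot, y left, z up. On it: a V-shaped stop of two upright wooden walls, 10 mm thick, 33 mm high, at 45 degrees to x, opening toward -x; and on the right a steel bracket 52 x 36 mm overall with its springs, 85 mm high, that carries the lever.
- seat (a point): Point on the board's upper face (board frame [0.050, 0, 0.018] m) where the centre of the tall tin's underside lies when the tin touches both walls of the V.
- tall_tin: The taller tin: upright cylinder 75 mm in diameter, 58 mm high, about 0.26 kg, loose; origin at the centre of its underside. It starts on the front part of the board, at the left or at the right.
- flat_tin: The flat tin: 86 mm in diameter, 40 mm high, loose; origin at the centre of its underside. It stands beside the tall tin on the board and stays there.
- pivot (a point): Centre of the lever's hinge pin: board frame [0.050, -0.085, 0.090] m, to the right of the seat. The pin lies along the board's x axis. An over-centre spring drives the lever away from upright both ways: about 0.3 N m starts it from open, 0.1 N m more moves it at 1 rad/s; past upright it snaps down by itself in a second or so and presses on the tin with about 7 N.
- lever_end (a point): Free end of the lever's round black handle (19 mm thick, 50 mm long), on the handle's axis, 120 mm from the pivot. The lever between handle and pivot is a flat steel arm 16 mm wide and 9 mm thick. It swings in the upright plane through the seat, across the board's y axis.
- clamp_lever (a joint): Lever angle, rad. 0: open, resting on its stop, leaning 30 degrees past upright to the right, away from the seat. It grows as the lever goes over to the left: 0.52 is upright (the middle), 2.09 is level across the tall tin, foot resting on its lid; 2.17 is the lower stop, reached only if no tall tin is there.
- clamp_foot: Round rubber foot, 22 mm in diameter, on the tin side of the lever 85 mm from the pivot; its face lies 14 mm off the lever's centre line. Origin on the lever's centre line.
- cup: Loose plastic cup standing upside down, 56 mm wide, 78 mm high, on the worktop to the right of the board; origin at the centre of its underside. Bystander.
- jar: Loose storage jar with a flat screw lid, 90 mm in diameter, 144 mm high, on the worktop to the left of the board; origin at the centre of its underside. Bystander.
There are look-alikes about, which are no part of the job. Leave any blue look-alike of the tall_tin alone.

How it is judged:
On the way, in this order (a step that is already met when the one before it is completed fails the run):
1. the tall tin is home in the V while the lever is still open (horizontal distance between tall_tin and seat below 0.008 m and value of joint clamp_lever below 0.5 rad), for 0.2 s.
2. the lever has snapped over onto the tin (value of joint clamp_lever above 2.03 rad and contact force between clamp_foot and tall_tin above 2 N), for 0.2 s.
At the end, for the whole second after the job is handed in: The tall tin stands upright in the V, its centre within 8 mm of the seat, at rest; the lever lies across it (2.03 to 2.13 rad) and its foot presses on the tin with more than 2 N, held by the spring alone (all of step 2 and horizontal distance between tall_tin and seat below 0.008 m and angle between tall_tin's own z axis and vertical below 0.06 rad and value of joint clamp_lever below 2.13 rad and linear speed of tall_tin below 0.02 m/s); the robot touches nothing.
It fails at once if the tall tin is lifted more than 10 mm off the board (height (world z) of tall_tin above 0.028 m).
It fails at once if the tall tin is tipped over (angle between tall_tin's own z axis and vertical above 0.3 rad).
It fails at once if the flat tin is moved more than 15 mm (distance of flat_tin from where it was at the start of the episode above 0.015 m).
It fails at once if the cup is moved more than 20 mm (distance of cup from where it was at the start of the episode above 0.02 m).
It fails at once if the jar is moved more than 20 mm (distance of jar from where it was at the start of the episode above 0.02 m).
It also fails if it takes over 56 s, if anything falls off the work surface, if the arm or the gripper's body presses on something with over 40 N, if the wrist force passes 120 N, or if a joint passes its speed limit or range.

## Working session

There is one attempt and no reset: what is moved stays moved. The work goes in short steps, each a Python script; the robot and the scene stay as the last script left them, time stands still between calls to the robot, and variables do not carry over. Pictures are saved under pics/ and viewed, and the job is handed in when it is done.

```bash
ls; mkdir -p pics
python3 - <<'E'
from cell import bot
import cv2,numpy as np
for n in ["scene","top","wrist"]:
    im=bot.camera(n); cv2.imwrite(f"pics/{n}0.png",im[:,:,::-1])
    for t in (["tall_tin","flat_tin","clamp_board","clamp_lever","cup","jar"] if n!="wrist" else []):
        print(n,t,[( [round(float(v)) for v in d["bbox"]],round(d["confidence"],2)) for d in bot.search_frame(n,t)])
    c=bot.calibration(n); print({k:np.round(v,4).tolist() for k,v in c.items()})
print(bot.read_clock(),bot.read_tool_rot())
E
```

```text
pics
scene tall_tin [([316, 270, 26, 40], 0.79), ([201, 233, 27, 32], 0.68), ([250, 214, 26, 29], 0.62)]
scene flat_tin [([271, 238, 27, 23], 0.85)]
scene clamp_board [([231, 203, 123, 78], 0.59)]
scene clamp_lever [([376, 275, 23, 30], 0.75), ([320, 202, 22, 23], 0.46)]
scene cup [([378, 275, 18, 34], 0.94)]
scene jar []
{'mtx': [[494.0427, 0.0, 279.0217], [0.0, 494.0427, 208.9726], [0.0, 0.0, 1.0]], 'extrinsics': [[0.8715, -0.4901, -0.0178, -0.4216], [-0.2902, -0.4862, -0.8243, 0.3016], [0.3953, 0.7235, -0.5659, 1.3035], [0.0, 0.0, 0.0, 1.0]]}
top tall_tin [([238, 207, 28, 30], 0.75), ([233, 259, 26, 24], 0.56), ([331, 199, 26, 26], 0.56)]
top flat_tin [([272, 205, 24, 28], 0.8)]
top clamp_board [([221, 156, 92, 91], 0.83)]
top clamp_lever [([284, 168, 28, 13], 0.49)]
top cup [([359, 166, 22, 21], 0.84)]
top jar [([153, 165, 41, 34], 0.76), ([282, 166, 26, 17], 0.64)]
{'mtx': [[443.1085, 0.0, 277.8736], [0.0, 443.1085, 207.6464], [0.0, 0.0, 1.0]], 'extrinsics': [[0.014, -0.9999, -0.0027, 0.0186], [-0.9916, -0.0135, -0.1289, 0.5421], [0.1289, 0.0044, -0.9917, 1.4532], [0.0, 0.0, 0.0, 1.0]]}
{'mtx': [[346.213, 0.0, 276.1398], [0.0, 346.213, 211.1281], [0.0, 0.0, 1.0]], 'hand_eye': [[1.0, 0.0005, 0.0009, -0.0005], [-0.0006, -0.3226, 0.9465, -0.1416], [0.0008, -0.9465, -0.3226, 0.083], [0.0, 0.0, 0.0, 1.0]]}
0.75 [ 0.55336201 -0.55336079 -0.44021728  0.44021707]
```

Run:
```python
import cv2
a=cv2.imread("pics/scene0.png");b=cv2.imread("pics/top0.png")
cv2.imwrite("pics/s1.png",cv2.resize(a[180:330,180:420],None,fx=3.3,fy=3.3,interpolation=3))
cv2.imwrite("pics/t1.png",cv2.resize(b[140:300,140:400],None,fx=3,fy=3,interpolation=3))
```

```text
(no output)
```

View pics/s1.png

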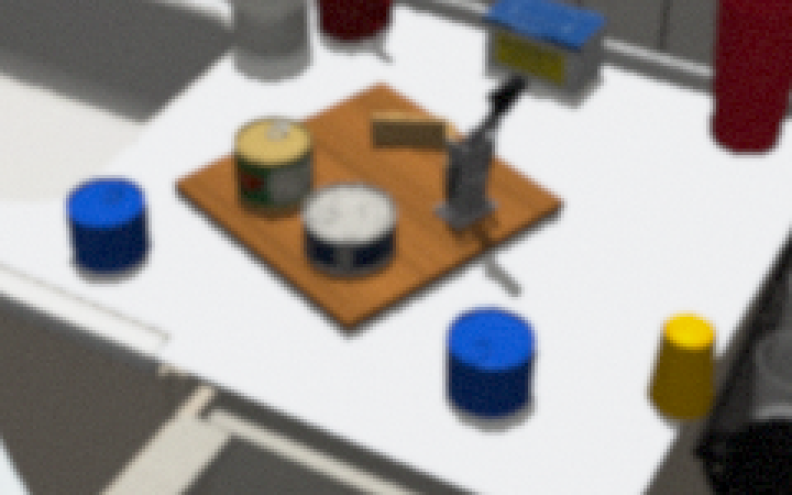

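View pics/t1.png

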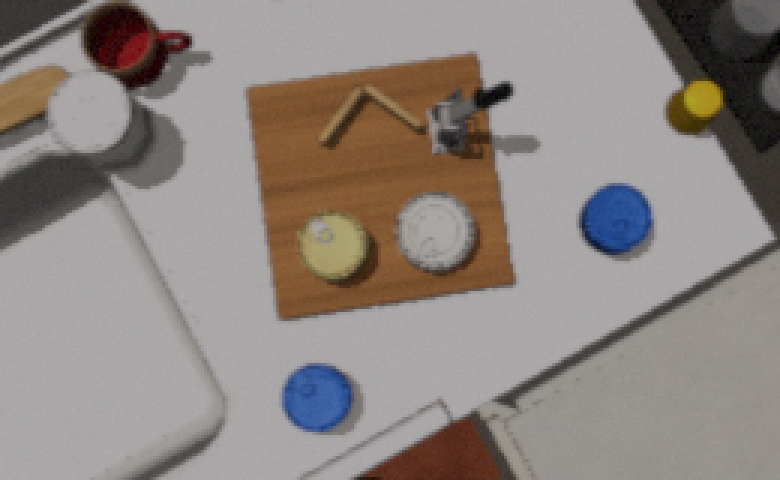

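View pics/scene0.png

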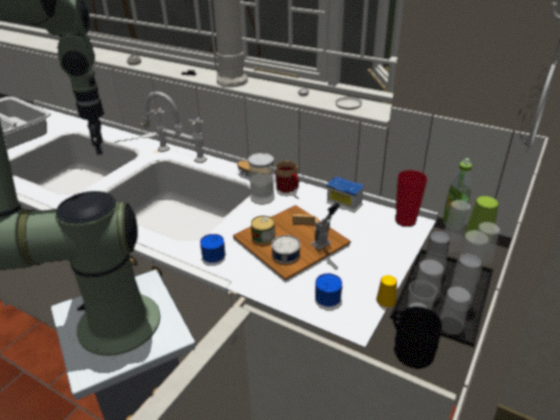

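```bash
cat > h.py <<'E'
import numpy as np,cv2
from cell import bot
def ray(n,uv):
    c=bot.calibration(n);E=c["extrinsics"];K=c["mtx"]
    d=E[:3,:3].T@np.linalg.solve(K,[uv[0],uv[1],1.]);o=-E[:3,:3].T@E[:3,3];return o,d
def onz(n,uv,z):
    o,d=ray(n,uv);return o+d*(z-o[2])/d[2]
def proj(n,P):
    c=bot.calibration(n);E=c["extrinsics"];P=np.atleast_2d(P);q=P@E[:3,:3].T+E[:3,3];q=q@c["mtx"].T;return q[:,:2]/q[:,2:]
E
cat > fit.py <<'E'
from h import *
from scipy.optimize import least_squares
obs={}
b=cv2.imread("pics/top0.png");a=cv2.imread("pics/scene0.png")
def f(p,s,o): return [(p[0]+.5)/s-.5+o[0],(p[1]+.5)/s-.5+o[1]]
T=[f(p,3,(140,140)) for p in [(248,88),(476,54),(514,283),(281,320)]] # far-left, far-right, near-right, near-left
S=[f(p,3.3,(180,180)) for p in [(380,84),(563,204),(348,322),(177,187)]]
L=np.array([[.135,.135],[.135,-.135],[-.135,-.135],[-.135,.135]])
def W(p,q):
    c,s=np.cos(p[2]),np.sin(p[2]);q=np.atleast_2d(q);return np.c_[q[:,:2]@np.array([[c,s],[-s,c]])+p[:2],q[:,2]]
Lz=np.c_[L,np.full(4,.018)]
# scene order: far(top)= far-left? 
for nm,use in (("top",1),("scene",2),("both",3)):
    def r(p):
        e=[]
        if use&1:e.append((proj("top",W(p,Lz))-T).ravel())
        if use&2:e.append((proj("scene",W(p,Lz))-np.array(S))[[0,1,2,3]].ravel())
        return np.concatenate(e)
    s=least_squares(r,[.5,0,.1],loss="soft_l1");print(nm,s.x,np.round(s.fun,1))
    if use==1:
        p=s.x; print("scene pred",proj("scene",W(p,Lz)).round(1),np.round(S,1))
E
python3 fit.py
python3 - <<'E'
from h import *
def f(p,s,o): return [(p[0]+.5)/s-.5+o[0],(p[1]+.5)/s-.5+o[1]]
print("tall",onz("top",f((333,244),3,(140,140)),.076), "flat",onz("top",f((435,230),3,(140,140)),.058))
print("cup",onz("top",f((703,101),3,(140,140)),.078),"jar",onz("top",f((90,112),3,(140,140)),.144))
print("mug",onz("top",f((122,40),3,(140,140)),.1))
print("blue",onz("top",f((316,396),3,(140,140)),.058),onz("top",f((617,218),3,(140,140)),.058))
E
```

```text
top [0.56539128 0.0660256  0.16873181] [-0.8 -0.1  0.7 -0.7  0.9  0.3 -0.7  0.4]
scene pred [[295.8 204. ]
 [352.  240.6]
 [285.5 278.5]
 [231.8 234.6]] [[294.8 205.1]
 [350.3 241.5]
 [285.1 277.2]
 [233.3 236.3]]
scene [0.56186795 0.0640716  0.17398501] [ 0.1 -0.5  1.2 -0.4  0.   2.2 -2.3 -0.9]
both [0.56439579 0.06595718 0.16978992] [-0.8  0.2  0.7 -0.4  0.9  0.6 -0.7  0.7  0.7 -1.   1.5 -0.8  0.2  1.5
 -1.8 -1.6]
tall [0.49146049 0.11377157 0.076     ] flat [0.51023284 0.00314804 0.058     ]
cup [ 0.65445052 -0.28899931  0.078     ] jar [0.62006799 0.36680753 0.144     ]
mug [0.70893569 0.34676599 0.1       ]
blue [0.32779717 0.12973118 0.058     ] [ 0.52625701 -0.19691521  0.058     ]
```

```bash
cat >> h.py <<'E'
from scipy.spatial.transform import Rotation as Rn
BP=np.array([.5644,.0660,.1698])
def w(x,y,z):
    c,s=np.cos(BP[2]),np.sin(BP[2]);return np.array([BP[0]+c*x-s*y,BP[1]+s*x+c*y,z])
def q_of(zdir):   # tool down, tool z along horizontal world dir
    z=np.array([zdir[0],zdir[1],0.]);z/=np.linalg.norm(z);y=np.array([0,0,-1.]);x=np.cross(y,z)
    q=Rn.from_matrix(np.c_[x,y,z]).as_quat();return np.array([q[3],q[0],q[1],q[2]])
TALL=np.array([.4915,.1138])
E
python3 - <<'E'
from h import *
print("lever end px t1",(proj("top",w(.05,-.145,.194))-140)*3,"apex",(proj("top",w(.103,0,.051))-140)*3,"pivot",(proj("top",w(.05,-.085,.09))-140)*3)
print("scene",(proj("scene",[w(.05,-.145,.194),w(.05,-.085,.09)])-180)*3.3)
seat=w(.05,0,.018);u=seat[:2]-TALL;print(np.linalg.norm(u));u/=np.linalg.norm(u);print(u)
for sg in(1,-1):
    q=q_of(sg*u)
    for d in(-.075,.08):
        for z in (.15,.03):
            P=np.r_[TALL+u*d,z];j=bot.solve_ik(P,q);print(sg,d,z,None if j is None else np.round(j,2))
for sg in (1,-1):
    for ax in (w(1,0,0)-w(0,0,0),w(0,1,0)-w(0,0,0)):
        for y,z in((-.19,.25),(-.19,.165),(-.06,.165)):
            j=bot.solve_ik(w(.05,y,z),q_of(sg*ax[:2]));print("lev",sg,ax.round(1),y,z,None if j is None else np.round(j,2))
E
```

```text
lever end px t1 [[508.10660726  89.30146324]] apex [[363.9350921   90.52075223]] pivot [[447.15100043 118.18066672]]
scene [[518.99767656  83.60610783]
 [467.19303968 149.77087403]]
0.12836144312682146
[ 0.9518507  -0.30656198]
1 -0.075 0.15 [ 0.15  0.21 -0.58  0.78  0.   -2.68]
1 -0.075 0.03 [ 0.15  0.39 -0.72  0.46  0.   -2.68]
1 0.08 0.15 [ 0.03  0.44 -0.25  0.89  0.   -2.8 ]
1 0.08 0.03 [ 0.03  0.58 -0.37  0.63  0.   -2.8 ]
-1 -0.075 0.15 [ 0.15  0.21 -0.58  0.78  0.    0.46]
-1 -0.075 0.03 [ 0.15  0.39 -0.72  0.46  0.    0.46]
-1 0.08 0.15 [ 0.03  0.44 -0.25  0.89  0.    0.34]
-1 0.08 0.03 [ 0.03  0.58 -0.37  0.63  0.    0.34]
lev 1 [1.  0.2 0. ] -0.19 0.25 [-0.29  0.52  0.15  1.2   0.    2.69]
lev 1 [1.  0.2 0. ] -0.19 0.165 [-0.29  0.57  0.01  1.02  0.    2.69]
lev 1 [1.  0.2 0. ] -0.06 0.165 [-0.09  0.51 -0.08  0.98  0.    2.88]
lev 1 [-0.2  1.   0. ] -0.19 0.25 [-0.29  0.52  0.15  1.2   0.    1.12]
lev 1 [-0.2  1.   0. ] -0.19 0.165 [-0.29  0.57  0.01  1.02  0.    1.12]
lev 1 [-0.2  1.   0. ] -0.06 0.165 [-0.09  0.51 -0.08  0.98  0.    1.31]
lev -1 [1.  0.2 0. ] -0.19 0.25 [-0.29  0.52  0.15  1.2   0.   -0.46]
lev -1 [1.  0.2 0. ] -0.19 0.165 [-0.29  0.57  0.01  1.02  0.   -0.46]
lev -1 [1.  0.2 0. ] -0.06 0.165 [-0.09  0.51 -0.08  0.98  0.   -0.26]
lev -1 [-0.2  1.   0. ] -0.19 0.25 [-0.29  0.52  0.15  1.2   0.   -2.03]
lev -1 [-0.2  1.   0. ] -0.19 0.165 [-0.29  0.57  0.01  1.02  0.   -2.03]
lev -1 [-0.2  1.   0. ] -0.06 0.165 [-0.09  0.51 -0.08  0.98  0.   -1.83]
```

Run:
```python
from h import *
seat=w(.05,0,.018);u=seat[:2]-TALL;L=np.linalg.norm(u);u/=L;q=q_of(-u)
bot.set_gripper(.47)
bot.move_pose(np.r_[TALL-u*.075,.2],q)
bot.move_linear(np.r_[TALL-u*.075,.03],speed=.15)
im=bot.camera("wrist");cv2.imwrite("pics/w1.png",im[:,:,::-1])
print(bot.read_position(),bot.read_gripper_width(),bot.read_clock())
```

```text
[0.42081709 0.13695951 0.03069031] 0.46718637143934144 4.4
```

View pics/w1.png

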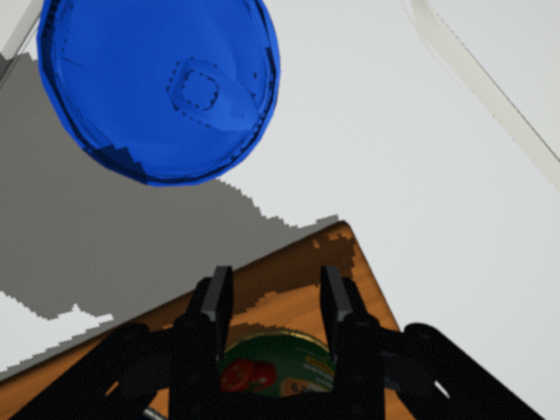

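The wrist picture shows the green tall tin centred between the fingertips (about col 277, row 360), and the blue look-alike clear behind them. Next is the push.

Run:
```python
from h import *
seat=w(.05,0,.018);u=seat[:2]-TALL;L=np.linalg.norm(u);u/=L
r=bot.move_linear(np.r_[TALL+u*(L-.043-.012),.03],speed=.05,until_force=12)
print(r,(bot.read_position()[:2]-TALL)@u-L,bot.read_ft_force())
if not r:
    r=bot.move_linear(np.r_[TALL+u*(L-.043+.006),.03],speed=.02,until_force=10)
    print(r,(bot.read_position()[:2]-TALL)@u-L,bot.read_ft_force())
for n in("top","scene"):
    im=bot.camera(n);cv2.imwrite(f"pics/{n}2.png",im[:,:,::-1])
    print(n,[d for d in bot.search_frame(n,"tall_tin")][:3])
a=cv2.imread("pics/scene2.png");b=cv2.imread("pics/top2.png")
cv2.imwrite("pics/m2.png",np.hstack([cv2.resize(a[190:290,220:360],(400,300)),cv2.resize(b[150:250,215:335],(400,300))]))
print(bot.read_clock())
```

```text
False -0.05508851148445974 [-1.08552907  0.80452192 -0.20564383]
True -0.04374672493027769 [ 0.04638149 -0.19249104  0.54094033]
top [{'bbox': [331.3, 199.5, 26.4, 25.6], 'confidence': 0.56}]
scene [{'bbox': [314.2, 271.9, 29.8, 37.1], 'confidence': 0.87}, {'bbox': [297.3, 207.3, 19.3, 29.8], 'confidence': 0.86}, {'bbox': [201.2, 233.4, 23.8, 31.6], 'confidence': 0.56}]
8.3917
```

View pics/m2.png

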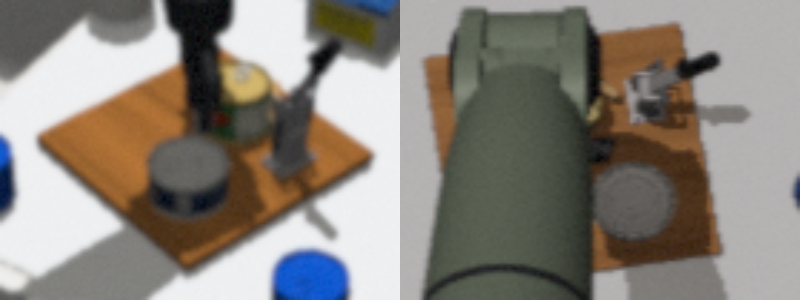

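The push stopped on force 1 mm from the predicted home position, and the tin sits in the V in the scene view (right crop, col 240, row 100). I'll back off, raise the arm, and check from above.

Run:
```python
from h import *
seat=w(.05,0,.018);u=seat[:2]-TALL;u/=np.linalg.norm(u)
p=bot.read_position()
bot.move_linear(np.r_[p[:2]-u*.02,.03],speed=.08)
bot.move_linear(np.r_[p[:2]-u*.02,.28],speed=.25)
bot.set_gripper(0)
yb=w(0,1,0)-w(0,0,0); xb=w(1,0,0)-w(0,0,0)
bot.move_pose(w(.05,-.20,.28),q_of(-yb[:2]))
for n in("top","scene"):
    im=bot.camera(n);cv2.imwrite(f"pics/{n}3.png",im[:,:,::-1])
    for t in("tall_tin","flat_tin"):print(n,[d for d in bot.search_frame(n,t)][:3])
a=cv2.imread("pics/scene3.png");b=cv2.imread("pics/top3.png")
cv2.imwrite("pics/m3.png",np.hstack([cv2.resize(a[190:290,220:360],(400,300)),cv2.resize(b[150:250,215:335],(400,300))]))
# expected lid circle centre
print("lid expected",proj("top",w(.05,0,.076)),proj("scene",w(.05,0,.076)),bot.read_clock())
th=np.linspace(0,6.28,40)
for f,n in(("top3","top"),("scene3","scene")):
    im=cv2.imread(f"pics/{f}.png");im=cv2.resize(im,None,fx=4,fy=4,interpolation=3)
    for x,y in proj(n,np.array([w(.05+.0375*np.cos(t),.0375*np.sin(t),.076) for t in th])): cv2.circle(im,(int(4*x+1.5),int(4*y+1.5)),1,(0,0,255),-1)
    cx,cy=proj(n,w(.05,0,.06))[0]*4;cv2.imwrite(f"pics/o_{f}.png",im[int(cy)-200:int(cy)+200,int(cx)-200:int(cx)+200])
cv2.imwrite("pics/o3.png",np.hstack([cv2.imread("pics/o_top3.png"),cv2.imread("pics/o_scene3.png")]))
```

```text
top [{'bbox': [249.7, 171.0, 27.3, 30.3], 'confidence': 0.67}, {'bbox': [223.6, 156.9, 86.2, 89.5], 'confidence': 0.62}, {'bbox': [352.0, 207.6, 4.6, 10.5], 'confidence': 0.37}]
top [{'bbox': [269.7, 202.7, 21.7, 28.4], 'confidence': 0.68}]
scene [{'bbox': [201.0, 232.1, 25.1, 33.2], 'confidence': 0.98}, {'bbox': [293.0, 209.1, 23.8, 27.7], 'confidence': 0.77}, {'bbox': [313.5, 271.9, 29.9, 35.8], 'confidence': 0.77}]
scene [{'bbox': [273.3, 234.3, 27.9, 29.7], 'confidence': 0.69}]
lid expected [[263.43343133 184.1687739 ]] [[302.93470509 216.78311844]] 12.75
```

View pics/o3.png

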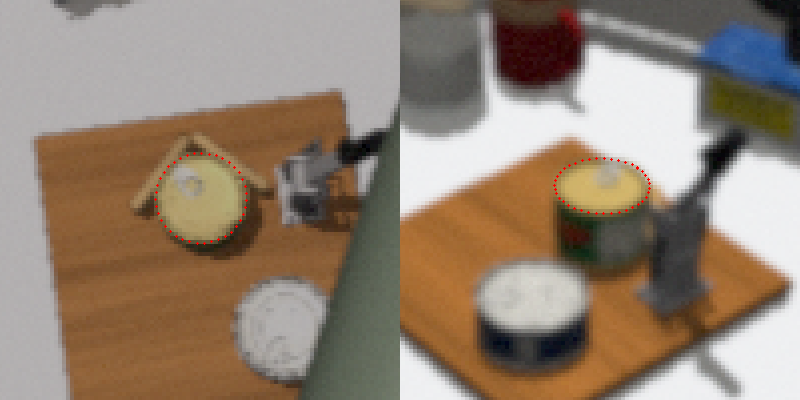

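The predicted lid circle overlays the tin in both views. I'll measure the actual lid centre from the yellow pixels.

Run:
```python
from h import *
im=cv2.imread("pics/top3.png");h=cv2.cvtColor(im,cv2.COLOR_BGR2HSV)
def fit(im,c,z,r):
    # maximise radial edge on projected circle
    g=cv2.GaussianBlur(cv2.cvtColor(im,cv2.COLOR_BGR2LAB).astype(np.float32),(3,3),.7)
    th=np.linspace(0,2*np.pi,120,endpoint=False);best=None
    def samp(x,y,rr):
        P=np.c_[x+rr*np.cos(th),y+rr*np.sin(th),np.full(120,z)];q=proj("top",P).astype(np.float32)
        return cv2.remap(g,q[None,:,0].copy(),q[None,:,1].copy(),1)[0]
    for dx in np.arange(-.014,.0141,.001):
        for dy in np.arange(-.014,.0141,.001):
            s=np.median(np.linalg.norm(samp(c[0]+dx,c[1]+dy,r+.004)-samp(c[0]+dx,c[1]+dy,r-.004),axis=1))
            if best is None or s>best[0]:best=(s,dx,dy)
    return best
print(fit(im,w(.05,0,0),.076,.0375))
a=cv2.imread("pics/top0.png");print(fit(a,np.r_[TALL,0],.076,.0375))
print(w(.05,0,0))
```

```text
(np.float32(49.95153), np.float64(-1.214306433183765e-17), np.float64(-0.0010000000000000113))Traceback (most recent call last):
  File "<stdin>", line 16, in <module>
  File "<stdin>", line 12, in fit
  File "<stdin>", line 8, in samp
  File "h.py", line 9, in proj
    c=bot.calibration(n);E=c["extrinsics"];P=np.atleast_2d(P);q=P@E[:3,:3].T+E[:3,3];q=q@c["mtx"].T;return q[:,:2]/q[:,2:]
ValueError: time passes only in moves, steps and waits
```

```bash
python3 - <<'E'
from h import *
bot.move_linear(w(.05,-.20,.17),speed=.2)
bot.move_linear(w(.05,-.168,.17),speed=.1)
f0=bot.read_ft_force()
r=bot.move_linear(w(.05,-.115,.17),speed=.04,until_force=25);print(r,bot.read_position(),bot.read_ft_force()-f0)
im=bot.camera("scene");cv2.imwrite("pics/s4.png",cv2.resize(im[190:290,220:360,::-1],(560,400)))
if not r:
    r=bot.move_linear(w(.05,-.075,.17),speed=.05,until_force=25);print(r,bot.read_position(),bot.read_ft_force()-f0)
bot.wait(.3)
im=bot.camera("scene");cv2.imwrite("pics/s5.png",cv2.resize(im[190:290,220:360,::-1],(560,400)))
print(bot.read_clock())
E
python3 -c "
import cv2,numpy as np
cv2.imwrite('pics/s45.png',cv2.resize(np.hstack([cv2.imread('pics/s4.png'),cv2.imread('pics/s5.png')]),(800,286)))"
```

```text
False [ 0.63293926 -0.03888604  0.16975098] [ 0.08420652  0.62451547 -0.70944586]
False [6.26390907e-01 4.60976256e-04 1.69972983e-01] [ 1.37694911  0.2814691  -0.39107155]
16.7417
```

View pics/s45.png

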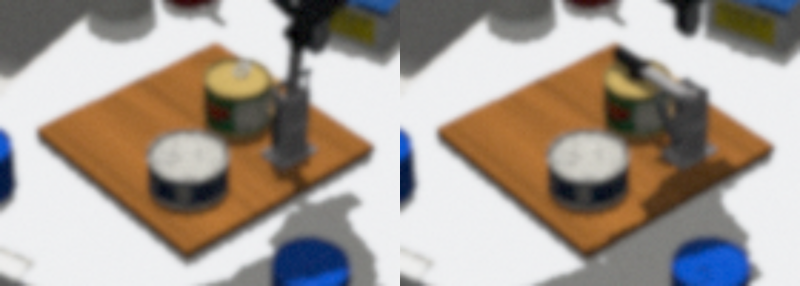

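The left frame shows the lever near upright. In the right frame it has snapped over and lies across the tin. I'll retreat and check that everything stayed put.

Run:
```python
from h import *
bot.move_linear(w(.05,-.12,.28),speed=.2)
bot.move_pose(w(.05,-.25,.28),bot.read_tool_rot())
bot.wait(1)
for n in("top","scene"):
    im=bot.camera(n);cv2.imwrite(f"pics/{n}6.png",im[:,:,::-1])
    for t in ("tall_tin","flat_tin","cup","jar"):print(n,t,[(np.round(d["bbox"]).tolist(),d["confidence"]) for d in bot.search_frame(n,t)][:2])
A=np.r_[0,0]
out=[]
for n in("top","scene"):
    im=cv2.resize(cv2.imread(f"pics/{n}6.png"),None,fx=4,fy=4,interpolation=3)
    # lever end for 2.09 rad and 2.17, lever axis
    for a,c in((2.09,(0,0,255)),(2.17,(255,0,0))):
        t=a-np.pi/6
        for r in(.0,.12):
            x,y=proj(n,w(.05,-.085+r*np.sin(t),.09+r*np.cos(t)))[0]*4;cv2.circle(im,(int(x+1.5),int(y+1.5)),3,c,-1)
    for k in np.linspace(0,6.28,40):
        x,y=proj(n,w(.05+.0375*np.cos(k),.0375*np.sin(k),.076))[0]*4;cv2.circle(im,(int(x+1.5),int(y+1.5)),1,(0,255,255),-1)
    cx,cy=proj(n,w(.05,0,.06))[0]*4;out.append(im[int(cy)-200:int(cy)+200,int(cx)-200:int(cx)+200])
cv2.imwrite("pics/o6.png",np.hstack(out));print(bot.read_clock(),bot.read_ft_force())
```

```text
top tall_tin [([251.0, 173.0, 25.0, 27.0], 0.73)]
top flat_tin [([271.0, 204.0, 22.0, 25.0], 0.88)]
top cup []
top jar [([155.0, 164.0, 39.0, 34.0], 0.61)]
scene tall_tin [([316.0, 269.0, 26.0, 39.0], 0.93), ([200.0, 231.0, 24.0, 34.0], 0.83)]
scene flat_tin [([270.0, 234.0, 30.0, 28.0], 0.65)]
scene cup [([377.0, 274.0, 21.0, 34.0], 0.7)]
scene jar [([248.0, 151.0, 28.0, 47.0], 0.63), ([235.0, 204.0, 118.0, 77.0], 0.43)]
19.5667 [ 0.25764203  0.47524401 -0.72936377]
```

View pics/o6.png

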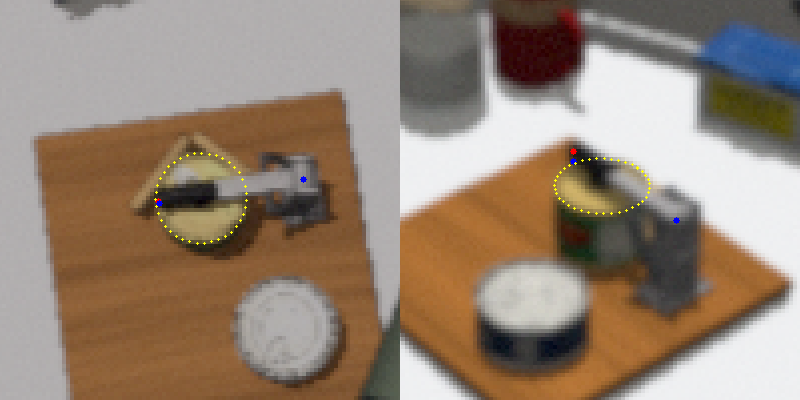

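View pics/top6.png

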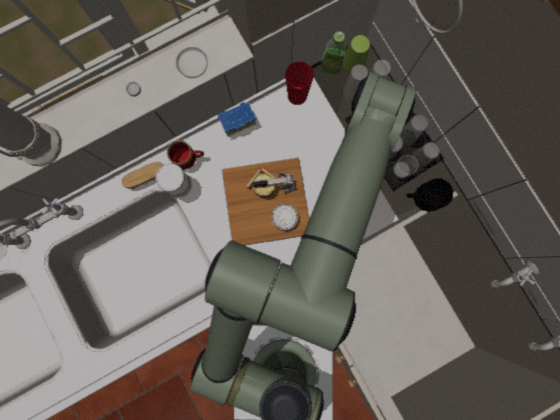

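The lever lies across the tin, with its end at the 2.09 rad prediction (crop cols 158 and 573). The tin still fills the seat circle, and the flat tin, cup and jar are in place.

```bash
python3 -c "
from cell import bot
bot.close_job()"
```

```text
the job is handed in; nothing more can be done
```

I pushed the tall tin into the V with two fingertips, then pushed the lever past upright with the closed fingers. It snapped down onto the tin, I moved the arm clear, and I handed the job in at about 20 s on the robot clock.

**Tin:** before the lever went over, the lid centre measured about 1 mm from the seat. Afterwards the lid still filled the predicted circle in both the top and scene views.

**Lever:** it lies across the tin, with its end matching the 2.09 rad prediction in the picture. I could not read the foot's contact force; I judged that it holds only from the lever's position after release.

**Bystanders:** the flat tin and jar were detected where they started in both views. The cup was detected in place only in the scene view, because the arm hid it from above.

**Arm:** the wrist force was under 1 N after the retreat, so the robot was touching nothing.

One re-measurement of the tin's starting position stopped with an error. It had no effect on the robot or the scene.

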